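# Tip the washed canister over the drying peg

### The arm

A 7-joint arm with a two-finger parallel gripper is mounted at the origin on a cart in front of the work surface, level with it; the furniture and walls round the work are solid. World frame = base frame: x ahead of the robot, y to its left, z up, the work surface at z = 0. Lengths are in m, angles in rad, forces in N, time in s.
With the tool pointing down it reaches from about 0.35 to 0.9 m from the base axis. Payload 7.2 kg.
Tool frame: the origin (TCP) lies at the very end of the fingers, on their centre line; the grasp point (between the pads) lies robot.grip_depth behind it (robot.grip_depth is the distance from the TCP to the grasp point, in m); z points along the fingers, y is the line along which they close (so a half turn about z gives the same grasp; the last joint's range is limited). The gripper opens to 88 mm and grips with 3 to 60 N. Pads are 20 mm wide; open, the fingers measure 115 mm over their backs; the gripper's body (75 mm by 178 mm) begins 61 mm behind the grasp point.
Start: joints at [-1.235, 0.411, -0.013, 1.596, 0.006, 1.134, -0.082], TCP at [0.246, 0.575, 0.223] pointing down, gripper open.
Joint ranges: [-2.95, 2.95], [-0.29, 1.99], [-1.47, 1.44], [0.14, 2.54], [-1.03, 4.17], [0.13, 1.85], [-2.86, 2.86]. Speed limits (rad/s): [2.39, 2.39, 3.01, 3.01, 3.14, 3.14, 3.14].

### API

Orientations are given as a rotation vector (axis times angle).
In Python, from plant import robot gives the robot as it stands.
- The arm moves only by the shell command python3 nudge.py FILE [FORCE], which reads ROWS from the file FILE. ROWS is a JSON list that holds a single list of rows (three levels of brackets), with 1 to 10 rows, each of 7 numbers: a rotation vector rx, ry, rz in rad, then dx, dy, dz in m, then the finger opening in m; each row is the pose to reach, as a shift and turn from the pose commanded when the command began, along the tool's axes at that moment; what a row does not reach only later rows make up. A row lasts 1/12 s, in which the tool goes at most 0.0417 m and 0.125 rad, less where a joint would pass 70% of its speed; a pose out of reach is approached as far as the arm can. The fingers move at their own pace and stop on an object; FORCE is the grip in N (left out, the last holds). Time passes only in rows, so rows that do not move let the fingers close. It prints the time, the measured TCP pose, the force, the opening and the grip force at its end. Input that does not fit is refused with a message, and nothing moves.
- robot.sense(): the state, without advancing time (a new reading comes with each control period).
- robot.read_camera(name): name is "scene" or "top" or "wrist"; returns a dict with "frame" (384x512x3 uint8, red, green, blue), "camera_matrix" (3x3 intrinsics, pixels), "dist_coeffs" ([k1, k2, p1, p2, k3] as OpenCV has them; the pictures are not rectified), "eye" and "rotation" of the camera in the world; the wrist camera has in their place "tool_from_camera" (4x4, takes a point from camera to tool coordinates, whose origin is the TCP and whose axes are the flange's). Camera axes: x right, y up, looking along -z (the intrinsics and any distortion apply to the point x, -y, -z); pixel columns grow to the right and rows downward; lengths in m; the calibration is good to about 2 mm. A picture is of the moment at which its call begins: read the wrist's pose just before it. There is no depth.
- robot.hand_in(): hands the job in; it is judged then, once.
The state is a dict: "time": time; "joint_positions": joint angles; "joint_velocities": joint speeds; "tau": joint torques, N m; "position": TCP position; "orientation": TCP orientation; "force": force on the tool from outside, world axes, zero at the start; "moment": the same for the moment, N m; "width": finger opening in m; "gripper_force": force on a finger pad.
Only numpy, scipy, OpenCV 4.12 (cv2) and the standard library are available. Lean on these libraries where they do the work, as an engineer would, in place of code of your own. Each camera call takes 0.05 s, during which the arm holds its last target. There are 200 camera calls.

### The job

The washed square canister is lying on its side on the draining board. Slide it, still lying, up to the short peg with the square foot until the lip of its mouth butts against that foot, then tip it up over the peg so that it is left standing upside down over the peg, its rim flat on the board all round. It is wet and slippery, so let its lip stay down on the board throughout rather than picking it up, and do not disturb the two glasses drying on the back of the board.

Things in the scene. Friction and masses are not known exactly. Their poses are not given: they have to be found in the camera images.
- canister: White square canister lying on its side, mouth towards the short peg: 150 mm long, 66 x 66 mm outside, walls 3.5 mm (mouth 59 x 59 mm inside), closed bottom 5 mm, about 0.3 kg. Origin: middle of the side it lies on, at the board's top. x runs along it from closed bottom (outer face at x = -75 mm) to mouth (x = +75 mm), y across it, z up while it lies. Upside down, x points straight down.
- mouth (a point): Centre of the canister's mouth, in the plane of the rim; axes as the canister's.
- lip (a point): Middle of the outer edge of the mouth's lower lip as the canister lies (at its x = 75 mm, y = 0, z = 0): the edge about which it tips.
- drainer: Fixed wooden draining board with two pegs at its -y end, 250 mm (its x) by 440 mm (its y), 14 mm thick, flat on the worktop. Origin: centre of its underside; z up. Its top is flat (the grooves have no depth). The short peg is centred at x = -55, y = -135 mm.
- foot (a point): Centre of the short peg's foot at the level of the board's top, axes as the board's. The foot is a 44 x 44 mm square, 10 mm high, along the board's axes; on it a 20 mm thick round stub, 42 mm high above the board. The canister starts to the +y of it. With the lip against the foot's +y face, tipping the canister about its lip carries the mouth over the stub without touching it.
- stem_glass: Stemmed glass, 69 mm diameter, 103 mm tall, standing upside down on the board (about x = +75, y = +160 mm). Origin: centre of its mouth on the board; z up.
- tumbler: Glass tumbler, 77 mm diameter, 89 mm tall, standing upside down on the board over a thin peg behind the short peg (on the board at x = +62, y = -145 mm). Origin: centre of its mouth on the board; z up.
- lid: The canister's own wooden lid, 68 x 68 mm, 15 mm thick with a knob to 33 mm, lying on the board beside the canister (about x = +75, y = -35 mm); not needed. Origin: centre of its underside; z up.

How it is judged:
By the outcome, as a careful person would: the job done as asked, in the order asked, and still so for the second after the job is handed in, with the robot touching nothing.
It also fails if it takes over 58 s, if anything falls off the work surface, if the arm or the gripper's body presses on something with over 40 N, if the wrist force passes 120 N, or if a joint passes its speed limit or range.

## Working session

There is one attempt and no reset: what is moved stays moved. The work goes in short steps, Python scripts to look and compute and a shell command to move; the robot and the scene stay as the last step left them, time stands still between calls to the robot, and variables do not carry over. Pictures are saved under pics/ and viewed, at most 10 in all, crops included, and the job is handed in when it is done.

```bash
ls; mkdir -p pics; python3 - <<'E'
from plant import robot
import cv2,numpy as np
np.set_printoptions(precision=4,suppress=True)
s=robot.sense();print(s['time'],s['position'],s['orientation'],s['width'],robot.grip_depth)
for n in("scene","top"):
    c=robot.read_camera(n);cv2.imwrite(f"pics/{n}0.png",c["frame"][:,:,::-1]);print(n,c["camera_matrix"],c["dist_coeffs"],c["eye"],c["rotation"])
E
```

```text
nudge.py
pics
plant.py
0.0 [0.2454 0.5743 0.2218] [-0.6298 -3.0776  0.0025] 0.08768756330799436 0.0187
scene [[359.813    0.     258.1835]
 [  0.     359.813  192.1568]
 [  0.       0.       1.    ]] [-0.0818  0.      0.      0.      0.    ] [ 0.0373 -0.3778  0.5923] [ 0.8389 -0.3923 -0.8251]
top [[351.8542   0.     255.0859]
 [  0.     351.8542 195.0465]
 [  0.       0.       1.    ]] [-0.0562  0.      0.      0.      0.    ] [0.4867 0.038  0.9058] [ 0.0485 -0.0299 -1.5665]
```

View pics/scene0.png

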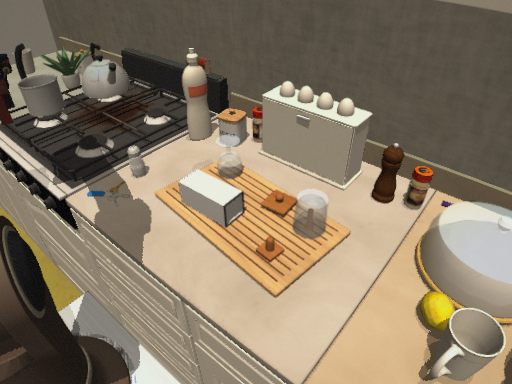

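View pics/top0.png

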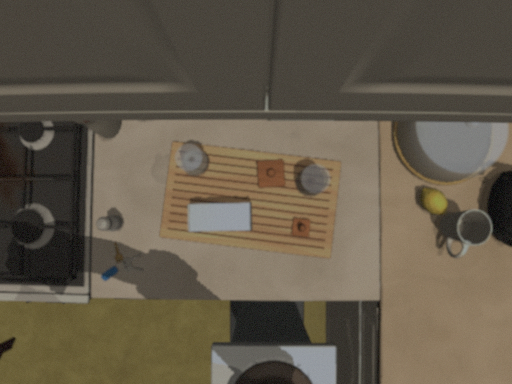

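The scene view shows the canister lying at about (211,196), its mouth at (228,212) towards the short peg at (269,248). In the top view the canister spans (189,203)–(251,232), with the foot at (301,228) and the board's corners at (174,142), (341,160), (331,255) and (161,237). I'll enlarge both for corner picking.

```bash
python3 - <<'E'
import cv2,numpy as np
t=cv2.imread("pics/top0.png")[135:260,155:347];s=cv2.imread("pics/scene0.png")[145:290,150:350]
cv2.imwrite("pics/t1.png",cv2.resize(t,None,fx=4,fy=4,interpolation=cv2.INTER_CUBIC))
cv2.imwrite("pics/s1.png",cv2.resize(s,None,fx=4,fy=4,interpolation=cv2.INTER_CUBIC))
E
```

```text
(no output)
```

View pics/t1.png

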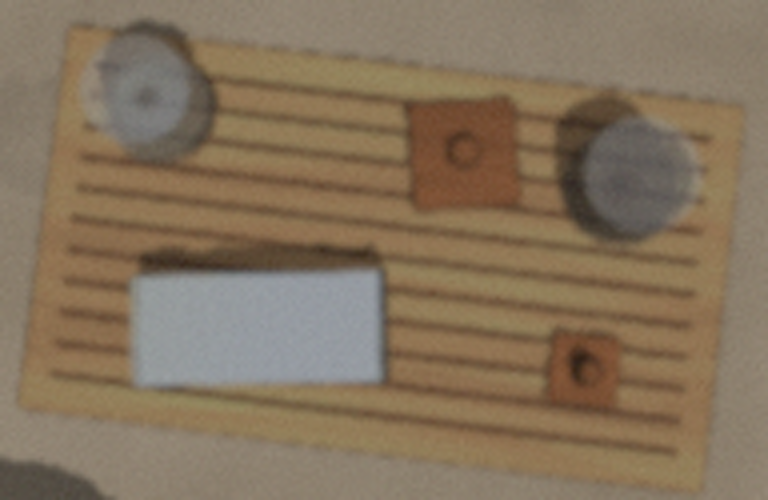

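View pics/s1.png

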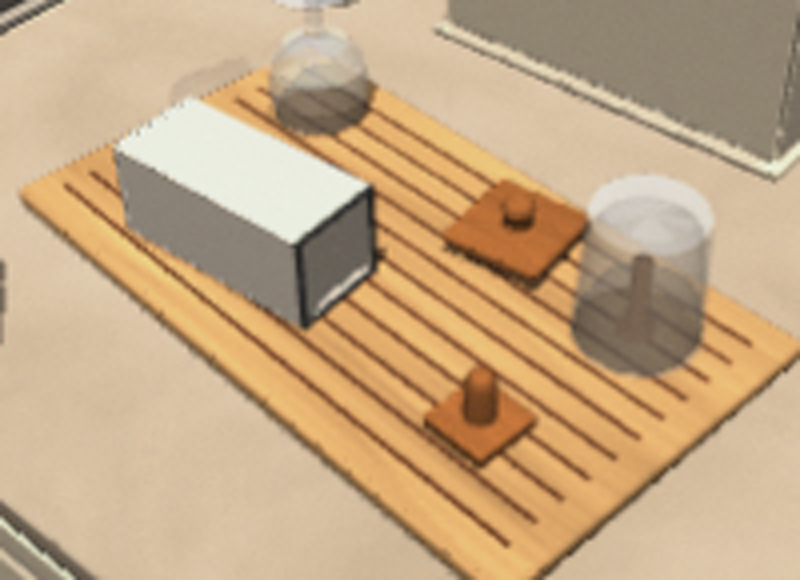

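Enlarged: in the top crop the canister's top is (132,275),(382,267),(382,381),(134,386) and the foot is (555,330)–(615,405). In the scene crop the mouth's corners are (297,245),(372,187),(305,328),(376,268), and the foot's are (425,420),(483,460),(536,420). Next I'll fit poses jointly from both views.

```bash
cat > h.py <<'E'
import cv2,numpy as np
from scipy.optimize import least_squares
from scipy.spatial.transform import Rotation as R
np.set_printoptions(precision=4,suppress=True)
F=np.diag([1.,-1,-1])
CAL={"scene":(359.813,258.1835,192.1568,-.0818,[0.0373,-0.3778,0.5923],[0.8389,-0.3923,-0.8251]),
"top":(351.8542,255.0859,195.0465,-.0562,[0.4867,0.038,0.9058],[0.0485,-0.0299,-1.5665])}
def proj(n,P):
    f,cx,cy,k,e,r=CAL[n];W=R.from_rotvec(r).as_matrix()@F   # cv cam axes->world
    t=-W.T@np.array(e)
    return cv2.projectPoints(np.atleast_2d(P).astype(float),cv2.Rodrigues(W.T)[0],t,np.array([[f,0,cx],[0,f,cy],[0,0,1.]]),np.array([k,0,0,0,0.]))[0][:,0]
def pose(q,L): # q x,y,z,yaw
    return R.from_euler('z',q[3]).apply(L)+q[:3]
def fit(views,q0):
    def res(q): return np.concatenate([(proj(n,pose(q,np.array(L)))-np.array(px)).ravel() for n,L,px in views])
    s=least_squares(res,q0,loss='soft_l1');return s.x,res(s.x)
E
cat > fit0.py <<'E'
from h import *
c=lambda off,l:(np.array(l)+.5)/4-.5+off
T=lambda l:c((155,135),l);S=lambda l:c((150,145),l)
h=.066;w=.033;l=.075
# board: top-surface corners; camera top: image right = world -y, up=+x
b=[("top",[[.125,.22,.014],[.125,-.22,.014],[-.125,-.22,.014],[-.125,.22,.014]],T([(70,25),(744,103),(703,489),(20,406)])),
("scene",[[-.125,.22,.014],[.125,.22,.014],[.125,-.22,.014]],S([(22,192),(262,70),(800,345)])) ]
q,r=fit(b,[.5,.05,0,-.1]);print("board",q,np.abs(r).max());foot=pose(q,[[-.055,-.135,.014]])[0];print("foot",foot)
# foot itself
z=.010;a=.022
f=[("top",[[a,a,z],[a,-a,z],[-a,-a,z],[-a,a,z]],T([(555,330),(620,334),(615,405),(547,400)])),
("scene",[[-a,a,z],[-a,-a,z],[a,-a,z]],S([(425,420),(483,460),(536,420)]))]
qf,r=fit(f,[*foot,q[3]]);print("foot direct",qf,np.abs(r).max())
k=[("top",[[-l,w,h],[l,w,h],[l,-w,h],[-l,-w,h]],T([(132,275),(382,267),(382,381),(134,386)])),
("scene",[[-l,w,h],[-l,-w,h],[l,-w,h],[l,w,h],[l,-w,0],[l,w,0],[-l,-w,0]],S([(193,98),(115,150),(297,245),(372,187),(305,328),(376,268),(127,222)]))]
qc,r=fit(k,[.45,.13,.014,-1.55]);print("can",qc,np.abs(r).max())
M=lambda P:R.from_euler('z',-q[3]).apply(np.array(P)-q[:3])
print("in board: lip",M(pose(qc,[[.075,0,0]])[0]),"centre",M(qc[:3]),"yaw deg",np.degrees(qc[3]-q[3]))
E
python3 fit0.py
```

```text
board [ 0.5236  0.062  -0.0069 -0.1122] 11.627593430882229
foot [ 0.4538 -0.066   0.0071]
foot direct [ 0.4528 -0.0657  0.0135 -0.0823] 0.9458721984734666
can [ 0.478   0.1326  0.0161 -1.5468] 1.886904103423177
in board: lip [-0.043  -0.0093  0.023 ] centre [-0.0532  0.065   0.023 ] yaw deg -82.19237390891111
```

```bash
cat >> fit0.py <<'E'
q,r=fit(b,[.5,.05,0,-.1]);print(r.reshape(-1,2))
for i in (0,1):
  q,r=fit(b[i:i+1],[.5,.05,0,-.1]);print(q,r.reshape(-1,2))
print(proj("scene",pose([.5236,.062,0,-.112],np.array(b[0][1])))*4-np.array([150,145])*4)
E
python3 fit0.py|tail -22
```

```text
foot [ 0.4538 -0.066   0.0071]
foot direct [ 0.4528 -0.0657  0.0135 -0.0823] 0.9458721984734666
can [ 0.478   0.1326  0.0161 -1.5468] 1.886904103423177
in board: lip [-0.043  -0.0093  0.023 ] centre [-0.0532  0.065   0.023 ] yaw deg -82.19237390891111
[[-0.7058 -0.3001]
 [-0.1496 -0.5595]
 [-0.2143  0.1266]
 [-0.6198  0.4891]
 [-1.3386  2.0216]
 [11.6276 -4.5836]
 [ 1.5323  1.4805]]
[ 0.5236  0.061  -0.0104 -0.1141] [[ 0.1162 -0.1687]
 [ 0.0042 -0.1838]
 [-0.2011  0.1122]
 [ 0.081   0.2377]]
[ 0.5348  0.0707 -0.0251 -0.0721] [[-0.5179  6.3352]
 [ 9.1544 -1.5721]
 [-0.4101 -0.2315]]
[[306.4096  42.3218]
 [806.5806 340.7395]
 [505.3583 600.7099]
 [ 13.1588 190.3543]]
```

```bash
cat > go.py <<'E'
# python3 go.py x y z psi_deg tilt_deg : grasp-point target -> row in tool axes (tool y along psi, tilt about it)
import sys
from h import *
from plant import robot
def Rt(psi,t):
    u=np.array([np.cos(psi),np.sin(psi),0]);k=np.array([0,0,-1.])
    return R.from_rotvec(u*t)*R.from_matrix(np.c_[np.cross(u,k),u,k])
if __name__=="__main__":
    a=list(map(float,sys.argv[1:]));s=robot.sense();R0=R.from_rotvec(s['orientation']);g=robot.grip_depth
    Rn=Rt(*np.radians(a[3:5]));p=np.array(a[:3])+g*Rn.as_matrix()[:,2]
    print("t",s['time'],"tcp",s['position'],"grasp",np.array(s['position'])-g*R0.as_matrix()[:,2])
    print("row",(R0.inv()*Rn).as_rotvec(),R0.inv().apply(p-s['position']),"F",s['force'],s['width'])
E
python3 - <<'E'
import re
s=open('fit0.py').read()
s=s.replace("[[-.125,.22,.014],[.125,.22,.014],[.125,-.22,.014]],S([(22,192),(262,70),(800,345)])","[[-.125,.22,.014],[.125,-.22,.014]],S([(22,192),(800,345)])")
s=s[:s.rindex("q,r=fit(b")]
open('fit0.py','w').write(s)
E
python3 fit0.py; python3 go.py .477 .17 .23 1.4 0
```

```text
t 0.1 tcp [0.2454 0.5743 0.2219] grasp [0.2454 0.5743 0.2406]
row [-0.0013  0.0009  1.1426] [-0.3718 -0.2808  0.011 ] F [-0.1998  0.014  -0.212 ] 0.0880758766737935  File "fit0.py", line 21
    
IndentationError: expected an indented block after 'for' statement on line 20
```

```bash
sed -i '20,$d' fit0.py; python3 fit0.py; echo '[[[0,0,1.1426,-0.372,-0.281,0.011,0.088],[0,0,1.1426,-0.372,-0.281,0.011,0.088],[0,0,1.1426,-0.372,-0.281,0.011,0.088],[0,0,1.1426,-0.372,-0.281,0.011,0.088],[0,0,1.1426,-0.372,-0.281,0.011,0.088],[0,0,1.1426,-0.372,-0.281,0.011,0.088],[0,0,1.1426,-0.372,-0.281,0.011,0.088],[0,0,1.1426,-0.372,-0.281,0.011,0.088],[0,0,1.1426,-0.372,-0.281,0.011,0.088],[0,0,1.1426,-0.372,-0.281,0.011,0.088]]]' > next.json && python3 nudge.py next.json; python3 go.py .477 .17 .23 1.4 -45
```

```text
board [ 0.5241  0.0617 -0.0039 -0.1156] 1.926382717727165
foot [ 0.4539 -0.066   0.0101]
foot direct [ 0.4528 -0.0657  0.0135 -0.0823] 0.9458726158361515
can [ 0.478   0.1326  0.0161 -1.5468] 1.886904103423177
in board: lip [-0.0435 -0.0092  0.02  ] centre [-0.054  0.065  0.02 ] yaw deg -81.99627060652459
[[-0.6835 -1.0025]
 [ 0.3654 -0.6251]
 [-0.063   0.3513]
 [-0.9711  0.0553]
 [-1.1663  0.8617]
 [ 1.9264  0.7267]]
time: 0.93
position: [0.453, 0.2113, 0.2128]
orientation: [-2.202, -2.24, -0.0]
force: [0.9, 1.1, -1.0]
width: 0.0875
gripper_force: 0.0
t 0.9333 tcp [0.453  0.2113 0.2128] grasp [0.453  0.2113 0.2315]
row [-0.003  -0.7856 -0.0072] [-0.0549  0.0234 -0.004 ] F [ 0.9052  1.0508 -1.0046] 0.0875387654428616
```

```bash
echo '[[[0,0,0,-0.045,0.023,0,0.088],[0,0,0,-0.045,0.023,0,0.088],[0,0,0,-0.045,0.023,0,0.088]]]' > next.json && python3 nudge.py next.json ; python3 - <<'E'
from plant import robot
import cv2,numpy as np
np.set_printoptions(precision=5,suppress=True)
s=robot.sense();c=robot.read_camera("wrist");cv2.imwrite("pics/w0.png",c["frame"][:,:,::-1])
np.savez("w0.npz",p=s['position'],o=s['orientation'],K=c["camera_matrix"],d=c["dist_coeffs"],T=c["tool_from_camera"]);print(s['position'],s['orientation'],c["camera_matrix"],c["dist_coeffs"],c["tool_from_camera"])
E
python3 go.py .477 .17 .23 1.4 -45
```

```text
time: 1.18
position: [0.4779, 0.1653, 0.2128]
orientation: [2.201, 2.241, -0.001]
force: [0.3, 0.3, 0.1]
width: 0.088
gripper_force: 0.0
[0.4779  0.16526 0.21279] [ 2.20053  2.24091 -0.00079] [[280.75347   0.      254.90879]
 [  0.      280.75347 190.37334]
 [  0.        0.        1.     ]] [-0.01251  0.       0.       0.       0.     ] [[-0.00003  0.96883  0.24773  0.06613]
 [ 1.       0.00002  0.00006 -0.00019]
 [ 0.00005  0.24773 -0.96883 -0.16251]
 [ 0.       0.       0.       1.     ]]
t 1.2333 tcp [0.4768 0.1679 0.2126] grasp [0.4769 0.1679 0.2313]
row [-0.0015 -0.7853 -0.0027] [-0.0111  0.0002 -0.0041] F [-0.3871  1.2853  0.3902] 0.08761262958377107
```

View pics/w0.png

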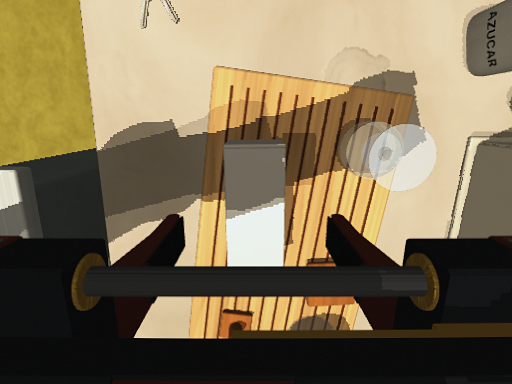

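The wrist view shows the canister's closed-end top corners at (225,144) and (284,144). Its sides run to (228,265) and (284,265), the board corners are at (215,66) and (414,95), and the foot's corner is at (222,311). I'll fold these into the fit.

```bash
cat >> h.py <<'E'
def addwrist(name,f):
    d=np.load(f);Rt=R.from_rotvec(d['o']);T=d['T']
    CAL[name]=(d['K'][0,0],d['K'][0,2],d['K'][1,2],d['d'][0],d['p']+Rt.apply(T[:3,3]),(Rt*R.from_matrix(T[:3,:3])).as_rotvec())
E
cat >> fit0.py <<'E'
print("--- with wrist"); addwrist("w0","w0.npz")
b.append(("w0",[[-.125,.22,.014],[.125,.22,.014]],np.array([(215,66),(414,95.)])))
q,r=fit(b,q);print("board",q,r.reshape(-1,2));print("foot",pose(q,[[-.055,-.135,.014]])[0])
print(proj("w0",pose(qc,np.array([[-l,w,h],[-l,-w,h],[l,w,h],[l,-w,h]]))))
k.append(("w0",[[-l,-w,h],[-l,w,h]],np.array([(225,144),(284.5,144)])))
k.append(("w0",[[-l,-w,h],[-l,w,h]],np.array([(225,144),(284.5,144)])))
qc,r=fit(k,qc);print("can",qc,r.reshape(-1,2))
f.append(("w0",[[-a,a,z],[a,a,z]],np.array([(222,311),(253,314.)])))
qf,r=fit(f,qf);print("foot",qf,r.reshape(-1,2))
M=lambda P:R.from_euler('z',-q[3]).apply(np.array(P)-q[:3])
print("lip in board",M(pose(qc,[[.075,0,0]])[0]),np.degrees(qc[3]-q[3]))
E
python3 fit0.py
```

```text
board [ 0.5241  0.0617 -0.0039 -0.1156] 1.926382717727165
foot [ 0.4539 -0.066   0.0101]
foot direct [ 0.4528 -0.0657  0.0135 -0.0823] 0.9458726158361515
can [ 0.478   0.1326  0.0161 -1.5468] 1.886904103423177
in board: lip [-0.0435 -0.0092  0.02  ] centre [-0.054  0.065  0.02 ] yaw deg -81.99627060652459
[[-0.6835 -1.0025]
 [ 0.3654 -0.6251]
 [-0.063   0.3513]
 [-0.9711  0.0553]
 [-1.1663  0.8617]
 [ 1.9264  0.7267]]
--- with wrist
board [ 0.5248  0.0603 -0.0057 -0.1169] [[ 0.1352 -1.2121]
 [ 0.8144 -0.6552]
 [ 0.2894  0.0998]
 [-0.2432 -0.3683]
 [-0.4209  1.4376]
 [ 2.4921  1.5226]
 [-0.5561 -0.8467]
 [ 0.1274 -0.343 ]]
foot [ 0.4544 -0.0674  0.0083]
[[286.1066 142.1113]
 [222.2224 142.4937]
 [283.2889 272.1737]
 [226.7254 272.4785]]
can [ 0.4778  0.1311  0.0166 -1.5503] [[-0.1893 -0.6651]
 [ 1.1     0.2862]
 [ 1.5473  0.0632]
 [-0.4654 -0.2502]
 [-0.3237 -0.831 ]
 [-0.727  -1.2643]
 [ 0.3397  0.3011]
 [ 1.1115 -0.1378]
 [ 0.199   1.4186]
 [ 0.936   1.1973]
 [ 0.0746  1.9427]
 [-2.7827 -0.1845]
 [ 1.6304 -0.3383]
 [-2.7827 -0.1845]
 [ 1.6304 -0.3383]]
foot [ 0.4534 -0.0657  0.0129 -0.0952] [[-0.6678 -0.6317]
 [ 0.5699  0.1016]
 [ 0.1822 -0.101 ]
 [-0.3403 -0.5887]
 [-0.6662 -0.2367]
 [-0.0541  0.94  ]
 [ 0.9232 -0.4465]
 [ 0.1062  0.0504]
 [-0.9493 -0.0197]]
lip in board [-0.0447 -0.0094  0.0223] -82.12493710299172
```

```bash
echo '[[[0,-0.12,0,-0.011,0,-0.004,0.088],[0,-0.24,0,-0.011,0,-0.004,0.088],[0,-0.36,0,-0.011,0,-0.004,0.088],[0,-0.48,0,-0.011,0,-0.004,0.088],[0,-0.6,0,-0.011,0,-0.004,0.088],[0,-0.72,0,-0.011,0,-0.004,0.088],[0,-0.785,0,-0.011,0,-0.004,0.088],[0,-0.785,0,-0.011,0,-0.004,0.088]]]' > next.json && python3 nudge.py next.json; python3 go.py .477 .17 .23 1.4 -45
python3 -c "
from plant import robot;print([round(float(x),2) for x in robot.sense()['joint_positions']])"
```

```text
time: 1.9
position: [0.4747, 0.163, 0.2136]
orientation: [1.722, 1.785, -0.723]
force: [-1.1, 0.2, 0.0]
width: 0.0878
gripper_force: 0.0
t 1.9 tcp [0.4747 0.163  0.2136] grasp [0.4743 0.1762 0.2268]
row [0.0036 0.0048 0.0098] [-0.0067  0.0024  0.0022] F [-1.112  0.187  0.007] 0.08783067573420933
[-1.11, 0.56, 0.43, 1.73, 0.38, 1.43, -0.8]
```

```bash
python3 go.py .453 -.074 .2 -6.7 40
```

```text
t 1.9 tcp [0.4747 0.163  0.2136] grasp [0.4743 0.1762 0.2268]
row [0.0028 1.4856 0.1658] [-0.1378 -0.0278  0.179 ] F [-1.112  0.187  0.007] 0.08783067573420933
```

```bash
echo '[[[0,0.12,0.013,-0.011,-0.002,0.014,0.088],[0,0.24,0.026,-0.022,-0.004,0.029,0.088],[0,0.36,0.04,-0.033,-0.007,0.043,0.088],[0,0.48,0.053,-0.045,-0.009,0.058,0.088],[0,0.6,0.066,-0.056,-0.011,0.072,0.088],[0,0.72,0.08,-0.067,-0.013,0.087,0.088],[0,0.84,0.093,-0.078,-0.016,0.1,0.088],[0,0.96,0.106,-0.089,-0.018,0.116,0.088],[0,1.08,0.12,-0.1,-0.02,0.13,0.088],[0,1.2,0.133,-0.111,-0.022,0.145,0.088]]]' > next.json && python3 nudge.py next.json; python3 go.py .453 -.074 .2 -6.7 40
python3 -c "
from plant import robot;print([round(float(x),2) for x in robot.sense()['joint_positions']])"
```

```text
time: 2.73
position: [0.4597, -0.0179, 0.1951]
orientation: [-2.141, -1.966, -0.393]
force: [0.1, -0.3, -0.6]
width: 0.088
gripper_force: 0.0
t 2.7333 tcp [ 0.4597 -0.0179  0.1951] grasp [ 0.4587 -0.0241  0.2127]
row [0.0092 0.3588 0.0369] [-0.045  -0.0016 -0.0059] F [ 0.0526 -0.2722 -0.618 ] 0.0880406595117654
[-0.29, 0.19, 0.55, 2.07, -0.53, 1.01, 0.48]
```

```bash
echo '[[[0,0.12,0.012,-0.012,0,-0.002,0.088],[0,0.24,0.024,-0.024,0,-0.004,0.088],[0,0.36,0.037,-0.036,0,-0.005,0.088],[0,0.36,0.037,-0.036,0,-0.006,0.088]]]' > next.json && python3 nudge.py next.json; python3 go.py .453 -.074 .2 -6.7 60
python3 -c "
from plant import robot;print([round(float(x),2) for x in robot.sense()['joint_positions']])"
```

```text
time: 3.07
position: [0.4543, -0.0604, 0.1838]
orientation: [-1.953, -1.705, -0.704]
force: [-0.7, -0.2, -0.4]
width: 0.0878
gripper_force: 0.0
t 3.0667 tcp [ 0.4543 -0.0604  0.1838] grasp [ 0.4528 -0.0723  0.1981]
row [ 0.0111  0.3517 -0.0141] [ 0.0064  0.0002 -0.0037] F [-0.7452 -0.2103 -0.3709] 0.08782533268626876
[0.06, 0.41, 0.56, 2.02, -0.85, 1.31, 0.95]
```

```bash
echo '[[[0,0.12,0,0.002,0,-0.001,0.088],[0,0.24,0,0.004,0,-0.002,0.088],[0,0.35,0,0.006,0,-0.004,0.088],[0,0.35,0,0.006,0,-0.004,0.088]]]' > next.json && python3 nudge.py next.json; python3 go.py .453 -.074 .2 -6.7 60
python3 -c "
from plant import robot;print([round(float(x),2) for x in robot.sense()['joint_positions']])"
```

```text
time: 3.4
position: [0.4551, -0.0531, 0.1916]
orientation: [-1.7, -1.495, -0.975]
force: [-0.4, -0.7, 0.3]
width: 0.0873
gripper_force: 0.0
t 3.4 tcp [ 0.4551 -0.0531  0.1916] grasp [ 0.4531 -0.0692  0.201 ]
row [ 0.005   0.0014 -0.0082] [-0.0032  0.0004 -0.0037] F [-0.4035 -0.6866  0.3435] 0.08726953713926408
[0.29, 0.6, 0.45, 1.97, -1.0, 1.58, 1.16]
```

```bash
python3 go.py .477 .17 .22 1.2 -8
```

```text
t 3.4 tcp [ 0.4551 -0.0531  0.1916] grasp [ 0.4531 -0.0692  0.201 ]
row [ 0.0636 -1.1835 -0.1417] [ 0.1196 -0.0058  0.1867] F [-0.4035 -0.6866  0.3435] 0.08726953713926408
```

```bash
echo '[[[0.064,-1.18,-0.142,0.12,-0.006,0.187,0.088],[0.064,-1.18,-0.142,0.12,-0.006,0.187,0.088],[0.064,-1.18,-0.142,0.12,-0.006,0.187,0.088],[0.064,-1.18,-0.142,0.12,-0.006,0.187,0.088],[0.064,-1.18,-0.142,0.12,-0.006,0.187,0.088],[0.064,-1.18,-0.142,0.12,-0.006,0.187,0.088],[0.064,-1.18,-0.142,0.12,-0.006,0.187,0.088],[0.064,-1.18,-0.142,0.12,-0.006,0.187,0.088],[0.064,-1.18,-0.142,0.12,-0.006,0.187,0.088],[0.064,-1.18,-0.142,0.12,-0.006,0.187,0.088]]]' > next.json && python3 nudge.py next.json; python3 go.py .477 .266 .132 1.2 -45
```

```text
time: 4.23
position: [0.4782, 0.1721, 0.2068]
orientation: [2.151, 2.195, -0.064]
force: [-0.2, 0.3, -0.2]
width: 0.0877
gripper_force: 0.0
t 4.2333 tcp [0.4782 0.1721 0.2068] grasp [0.4779 0.1736 0.2254]
row [ 0.0165 -0.7081 -0.0074] [ 0.0872 -0.0008  0.0815] F [-0.1798  0.2756 -0.2083] 0.08771407298179557
```

```bash
echo '[[[0.016,-0.708,-0.007,0.087,0,0.02,0.088],[0.016,-0.708,-0.007,0.087,0,0.02,0.088],[0.016,-0.708,-0.007,0.087,0,0.03,0.088],[0.016,-0.708,-0.007,0.087,0,0.05,0.088],[0.016,-0.708,-0.007,0.087,0,0.0815,0.088],[0.016,-0.708,-0.007,0.087,0,0.0815,0.088],[0.016,-0.708,-0.007,0.087,0,0.0815,0.088]]]' > next.json && python3 nudge.py next.json; python3 - <<'E'
from plant import robot
import cv2,numpy as np
s=robot.sense();c=robot.read_camera("wrist");cv2.imwrite("pics/w1.png",c["frame"][:,:,::-1])
np.savez("w1.npz",p=s['position'],o=s['orientation'],K=c["camera_matrix"],d=c["dist_coeffs"],T=c["tool_from_camera"])
E
python3 go.py .477 .181 .047 1.2 -45
```

```text
time: 4.82
position: [0.4727, 0.2548, 0.1112]
orientation: [1.727, 1.788, -0.733]
force: [-1.3, 0.6, 0.3]
width: 0.0879
gripper_force: 0.0
t 4.8667 tcp [0.4744 0.2535 0.1136] grasp [0.4742 0.2667 0.1268]
row [-0.0037 -0.0018  0.0104] [-0.0044  0.0015  0.117 ] F [ 0.0866 -0.5565  0.1509] 0.08774461358138858
```

View pics/w1.png

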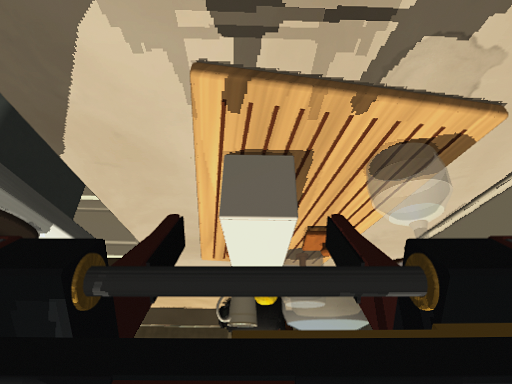

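The closed end shows as (224,156),(293,155) below and (220,216),(297,218) above, centred between the fingers. I'll check it against the fit.

```bash
cat >> fit0.py <<'E'
print("--- w1");addwrist("w1","w1.npz")
L1=np.array([[-l,-w,0],[-l,w,0],[-l,-w,h],[-l,w,h]]);P1=np.array([(224,156),(293,155),(220,216),(297,218.)])
print(proj("w1",pose(qc,L1))-P1)
k=k[:2]+[("w1",L1,P1)]*2
qc,r=fit(k,qc);print("can",qc,r[-8:].reshape(-1,2),pose(qc,[[-.05,0,.033]]))
E
python3 fit0.py | sed -n '/w1/,$p'
```

```text
--- w1
[[-0.4943 -1.0589]
 [ 0.9826  1.0387]
 [-2.116   3.4113]
 [ 1.634   2.6485]]
can [ 0.4779  0.1314  0.0149 -1.5461] [[-0.5661 -2.5856]
 [ 0.7414 -0.6719]
 [-2.1808  1.4475]
 [ 1.3487  0.5405]] [[0.4767 0.1814 0.0479]]
```

```bash
echo '[[[0,0,0.008,-0.004,0.0015,0.04,0.088],[0,0,0.008,-0.004,0.0015,0.075,0.088],[0,0,0.008,-0.004,0.0015,0.1,0.088],[0,0,0.008,-0.004,0.0015,0.117,0.088],[0,0,0.008,-0.004,0.0015,0.117,0.088],[0,0,0.008,-0.004,0.0015,0.117,0.088]]]' > next.json && python3 nudge.py next.json; python3 go.py .4767 .1814 .0475 1.4 -45
```

```text
time: 5.37
position: [0.479, 0.1649, 0.0375]
orientation: [1.753, 1.774, -0.721]
force: [0.1, 0.4, 1.0]
width: 0.0882
gripper_force: 0.0
t 5.3667 tcp [0.479  0.1649 0.0375] grasp [0.4788 0.1781 0.0508]
row [-0.0103 -0.0062 -0.0084] [ 0.0046 -0.0019  0.    ] F [0.1094 0.3742 1.0011] 0.08822690368442433
```

```bash
echo '[[[-0.006,0,-0.006,0.004,-0.002,0,0.088],[-0.006,0,-0.006,0.004,-0.002,0,0.06],[-0.006,0,-0.006,0.004,-0.002,0,0.06],[-0.006,0,-0.006,0.004,-0.002,0,0.06],[-0.006,0,-0.006,0.004,-0.002,0,0.06],[-0.006,0,-0.006,0.004,-0.002,0,0.06],[-0.006,0,-0.006,0.004,-0.002,0,0.06]]]' > next.json && python3 nudge.py next.json 12; python3 go.py .4767 .1814 .0475 1.4 -45
```

```text
time: 5.95
position: [0.4763, 0.1681, 0.0325]
orientation: [1.738, 1.781, -0.724]
force: [0.3, 3.8, 4.6]
width: 0.0661
gripper_force: 12.0
t 5.95 tcp [0.4763 0.1681 0.0325] grasp [0.476  0.1813 0.0458]
row [-0.0047 -0.001   0.002 ] [-0.0012  0.0008 -0.0013] F [0.3155 3.7536 4.5852] 0.06611594406438062
```

```bash
python3 go.py .473 .0942 .0455 -6.7 -45
```

```text
t 5.95 tcp [0.4763 0.1681 0.0325] grasp [0.476  0.1813 0.0458]
row [ 0.0953 -0.0007  0.102 ] [-0.0613 -0.0068  0.0616] F [0.3155 3.7536 4.5852] 0.06611594406438062
```

```bash
echo '[[[0.01,0,0.01,-0.006,-0.001,0.006,0.06],[0.02,0,0.021,-0.013,-0.001,0.013,0.06],[0.031,0,0.033,-0.02,-0.002,0.02,0.06],[0.042,0,0.045,-0.027,-0.003,0.027,0.06],[0.053,0,0.057,-0.034,-0.004,0.034,0.06],[0.064,0,0.068,-0.041,-0.005,0.041,0.06],[0.075,0,0.08,-0.048,-0.005,0.048,0.06],[0.086,0,0.092,-0.055,-0.006,0.055,0.06],[0.095,0,0.102,-0.061,-0.007,0.0613,0.06],[0.095,0,0.102,-0.061,-0.007,0.0613,0.06]]]' > next.json && python3 nudge.py next.json; python3 - <<'E'
from plant import robot
import cv2
for n,(x,y) in (("scene",(150,145)),("top",(155,135))):
    f=robot.read_camera(n)["frame"][:,:,::-1];cv2.imwrite(f"pics/{n}2.png",f)
E
python3 go.py .473 .0942 .0455 -6.7 -45
python3 -c "
import cv2
a=cv2.imread('pics/scene2.png')[145:290,170:350];cv2.imwrite('pics/s2.png',cv2.resize(a,None,fx=4,fy=4,interpolation=2))"
```

```text
time: 6.78
position: [0.4707, 0.0789, 0.0323]
orientation: [1.878, 1.665, -0.779]
force: [2.1, -3.4, 1.8]
width: 0.0658
gripper_force: 12.0
t 6.8833 tcp [0.4705 0.0794 0.0324] grasp [0.4721 0.0926 0.0456]
row [-0.0019  0.002  -0.001 ] [ 0.0013  0.0007 -0.0012] F [ 2.0461 -3.4106  2.9126] 0.06575913658642464
```

View pics/s2.png

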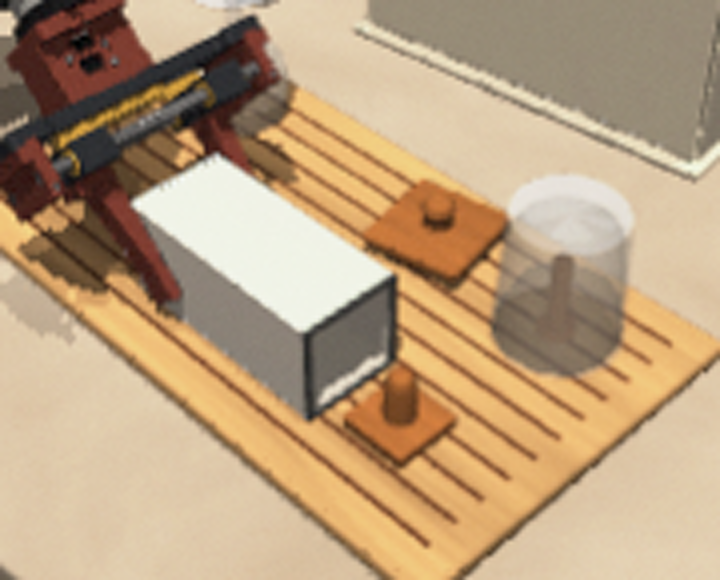

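The mouth's corners are now at (305,330),(396,275),(312,416),(397,356) in this crop, and the foot's at (345,422),(402,462),(456,420). There is a small gap and the canister is roughly square to the foot. I'll quantify that.

```bash
cat > fit2.py <<'E'
from h import *
S=lambda l:(np.array(l)+.5)/4-.5+(170,145)
h=.066;w=.033;l=.075;a=.022;z=.01
v=[("scene",[[-l,w,h],[-l,-w,h],[l,-w,h],[l,w,h],[l,-w,0],[l,w,0]],S([(215,155),(137,203),(305,330),(396,275),(312,416),(397,356)]))]
def f3(views,q0,zf):
    r=lambda q:np.concatenate([(proj(n,pose([q[0],q[1],zf,q[2]],np.array(L)))-px).ravel() for n,L,px in views])
    s=least_squares(r,q0);return np.array([s.x[0],s.x[1],zf,s.x[2]]),s.fun
qc,r=f3(v,[.472,.04,-1.69],.0145);print("can",qc,r.reshape(-1,2))
qf,r=f3([("scene",[[-a,a,z],[-a,-a,z],[a,-a,z]],S([(345,422),(402,462),(456,420)]))],[.454,-.066,-.1165],.0145);print("foot(scene)",qf,r)
for f in (qf,[.4538,-.0665,.0145,-.1165]):
    print("lip in foot frame",R.from_euler('z',.1165).apply(pose(qc,[[l,0,0]])[0]-f[:3]))
print("yaw err deg",np.degrees(qc[3]+np.pi/2+.1165))
E
python3 fit2.py
```

```text
can [ 0.4696  0.0466  0.0145 -1.6859] [[ 0.7713 -1.1643]
 [-2.0538 -0.901 ]
 [ 0.6982  0.4659]
 [ 0.725  -0.936 ]
 [-0.2726  1.0347]
 [ 0.0368  0.7246]]
foot(scene) [ 0.4515 -0.0666  0.0145 -0.0862] [-0.9082 -0.443   0.1343  0.6786  0.7707 -0.35  ]
lip in foot frame [0.0049 0.0395 0.    ]
lip in foot frame [0.0026 0.0392 0.    ]
yaw err deg 0.07805540494118571
```

```bash
echo '[[[0,0,0,-0.002,-0.001,0.002,0.06],[0,0,0,-0.004,-0.002,0.004,0.06],[0,0,0,-0.0055,-0.002,0.0055,0.06],[0,0,0,-0.007,-0.002,0.007,0.06],[0,0,0,-0.0085,-0.002,0.0085,0.06],[0,0,0,-0.0095,-0.002,0.0095,0.06],[0,0,0,-0.0105,-0.002,0.0105,0.06],[0,0,0,-0.0105,-0.002,0.0105,0.06]]]' > next.json && python3 nudge.py next.json; python3 go.py .4713 .0793 .0455 -6.7 -45
```

```text
time: 7.55
position: [0.4677, 0.0683, 0.0321]
orientation: [1.875, 1.671, -0.774]
force: [0.5, 6.5, 7.1]
width: 0.0663
gripper_force: 12.0
t 7.55 tcp [0.4677 0.0683 0.0321] grasp [0.4692 0.0814 0.0454]
row [ 0.0016 -0.0019  0.0013] [-0.0014  0.0023  0.0012] F [0.5117 6.4859 7.0955] 0.0662645698994614
```

```bash
echo '[[[0,0,0,-0.0007,0,0.0007,0.06],[0,0,0,-0.0014,0,0.0014,0.06],[0,0,0,-0.0021,0,0.0021,0.06],[0,0,0,-0.0021,0,0.0021,0.06]]]' > next.json && python3 nudge.py next.json; python3 - <<'E'
from plant import robot
import cv2
print(robot.sense()['force'])
f=robot.read_camera("scene")["frame"][:,:,::-1];g=robot.read_camera("top")["frame"][:,:,::-1]
cv2.imwrite("pics/s3.png",cv2.hconcat([cv2.resize(f[190:275,220:300],None,fx=5,fy=5,interpolation=2),cv2.resize(g[185:270,240:320],None,fx=5,fy=5,interpolation=2)]))
E
```

```text
time: 7.88
position: [0.4674, 0.0657, 0.0321]
orientation: [1.875, 1.671, -0.774]
force: [0.3, 6.9, 8.1]
width: 0.0661
gripper_force: 12.0
[0.27591194 6.89305276 8.06492394]
```

View pics/s3.png

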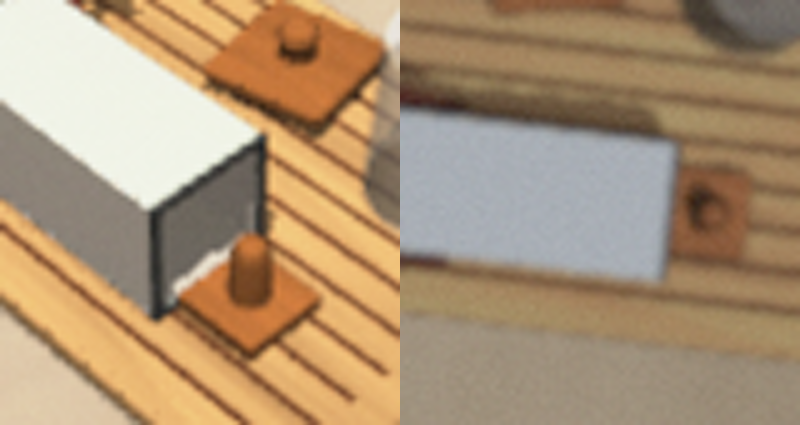

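The mouth is now centred on the foot to within about 2 mm, with the gap nearly closed. I'll carry on until it touches.

```bash
for i in 1; do echo '[[[0,0,0,-0.0007,0,0.0007,0.06],[0,0,0,-0.0014,0,0.0014,0.06],[0,0,0,-0.0014,0,0.0014,0.06]]]' > next.json && python3 nudge.py next.json; done; echo '[[[0,0,0,-0.0007,0,0.0007,0.06],[0,0,0,-0.0014,0,0.0014,0.06],[0,0,0,-0.0014,0,0.0014,0.06]]]' > next.json && python3 nudge.py next.json
```

```text
time: 8.23
position: [0.4674, 0.0654, 0.0318]
orientation: [1.875, 1.673, -0.771]
force: [0.8, 12.2, 9.7]
width: 0.0661
gripper_force: 12.0
time: 8.48
position: [0.4673, 0.0644, 0.0314]
orientation: [1.876, 1.675, -0.769]
force: [0.2, 15.1, 9.4]
width: 0.066
gripper_force: 12.0
```

```bash
cat > arc.py <<'E'
# python3 arc.py tilt0_deg th0 d h ye ze th... : tool-axis rows for tipping from th0 to th; ye,ze extra shift (board y, z)
import sys,numpy as np
phi,th0,d,h,ye,ze=map(float,sys.argv[1:7]);phi=np.radians(phi);g=.0187
def tcp(t): 
    f=phi+t-th0
    return np.array([d*np.cos(t)-h*np.sin(t)+.0037*np.sin(t)-g*-np.sin(f), d*np.sin(t)+h*np.cos(t)-g*np.cos(f)])
ths=[float(v) for v in sys.argv[7:]]
for i,t in enumerate(ths):
    D=tcp(t)-tcp(th0)+np.array([ye,ze])*(i+1)/len(ths)
    print(f"0 {t-th0:.2f} 0 {D@[np.cos(phi),np.sin(phi)]:.4f} 0 {D@[np.sin(phi),-np.cos(phi)]:.4f} .06;",end="")
print()
E
python3 arc.py -45 0 .123 .0315 .0015 0 .1 .2 .3 .4 .5 .6 .7 .8; python3 go.py .47 .0793 .0455 -6.7 -45
```

```text
0 0.10 0 -0.0090 0 -0.0064 .06;0 0.20 0 -0.0185 0 -0.0118 .06;0 0.30 0 -0.0285 0 -0.0162 .06;0 0.40 0 -0.0388 0 -0.0196 .06;0 0.50 0 -0.0494 0 -0.0219 .06;0 0.60 0 -0.0602 0 -0.0230 .06;0 0.70 0 -0.0709 0 -0.0230 .06;0 0.80 0 -0.0816 0 -0.0219 .06;
t 8.4833 tcp [0.4673 0.0644 0.0314] grasp [0.4688 0.0774 0.0447]
row [ 0.0033 -0.0064  0.0026] [ 0.0008  0.0009 -0.002 ] F [ 0.1571 15.0565  9.4399] 0.06597642615538434
```

```bash
echo '[[[0,0.05,0,-0.0044,0,-0.0033,0.06],[0,0.1,0,-0.009,0,-0.0064,0.06],[0,0.15,0,-0.0137,0,-0.0092,0.06],[0,0.2,0,-0.0185,0,-0.0118,0.06],[0,0.25,0,-0.0235,0,-0.0141,0.06],[0,0.3,0,-0.0285,0,-0.0162,0.06],[0,0.35,0,-0.0336,0,-0.018,0.06],[0,0.4,0,-0.0388,0,-0.0196,0.06],[0,0.4,0,-0.0388,0,-0.0196,0.06]]]' > next.json && python3 nudge.py next.json 25; python3 go.py .47 .0793 .0455 -6.7 -22; python3 - <<'E'
from plant import robot
import cv2
f=robot.read_camera("scene")["frame"][:,:,::-1];g=robot.read_camera("top")["frame"][:,:,::-1]
cv2.imwrite("pics/s4.png",cv2.hconcat([cv2.resize(f[170:280,180:310],None,fx=4,fy=4,interpolation=2),cv2.resize(g[175:285,250:310],None,fx=4,fy=4,interpolation=2)]))
E
```

```text
time: 9.23
position: [0.4657, 0.0479, 0.0746]
orientation: [2.14, 1.9, -0.405]
force: [1.2, 5.8, -0.6]
width: 0.0656
gripper_force: 25.0
t 9.2333 tcp [0.4657 0.0479 0.0746] grasp [0.4665 0.0547 0.0919]
row [ 0.0021 -0.0073 -0.0021] [0.0401 0.0004 0.0341] F [ 1.2288  5.7508 -0.6313] 0.06559757735177256
```

View pics/s4.png

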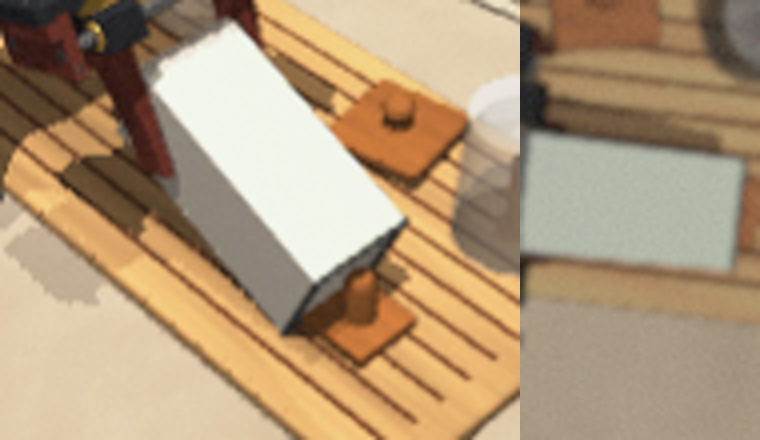

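The canister is tipped about 23° with its lip on the board against the foot, and the stub is entering the mouth freely. The vertical load has fallen, so I'll add 2 mm of downward bias.

```bash
python3 arc.py -21.8 .4 .123 .0315 0 -.002 .5 .6 .7 .8 .9; python3 arc.py -21.8 .4 .123 .0315 0 -.002 .45 .5 .55 .6 .65 .7 .75 .8 .85 .9
```

```text
0 0.10 0 -0.0089 0 -0.0058 .06;0 0.20 0 -0.0183 0 -0.0107 .06;0 0.30 0 -0.0283 0 -0.0145 .06;0 0.40 0 -0.0386 0 -0.0172 .06;0 0.50 0 -0.0491 0 -0.0189 .06;
0 0.05 0 -0.0044 0 -0.0030 .06;0 0.10 0 -0.0089 0 -0.0058 .06;0 0.15 0 -0.0135 0 -0.0084 .06;0 0.20 0 -0.0183 0 -0.0107 .06;0 0.25 0 -0.0232 0 -0.0127 .06;0 0.30 0 -0.0283 0 -0.0145 .06;0 0.35 0 -0.0334 0 -0.0160 .06;0 0.40 0 -0.0386 0 -0.0172 .06;0 0.45 0 -0.0438 0 -0.0182 .06;0 0.50 0 -0.0491 0 -0.0189 .06;
```

```bash
echo '[[[0,0.05,0,-0.0044,0,-0.003,0.06],[0,0.1,0,-0.0089,0,-0.0058,0.06],[0,0.15,0,-0.0135,0,-0.0084,0.06],[0,0.2,0,-0.0183,0,-0.0107,0.06],[0,0.25,0,-0.0232,0,-0.0127,0.06],[0,0.3,0,-0.0283,0,-0.0145,0.06],[0,0.3,0,-0.0283,0,-0.0145,0.06]]]' > next.json && python3 nudge.py next.json ; python3 go.py .47 .0793 .0455 -6.7 -4.6
```

```text
time: 9.92
position: [0.463, 0.0263, 0.0989]
orientation: [2.309, 2.048, -0.089]
force: [0.1, 7.7, 5.8]
width: 0.0657
gripper_force: 25.0
t 9.9167 tcp [0.463  0.0263 0.0989] grasp [0.4631 0.0277 0.1176]
row [ 0.0018 -0.0017 -0.0026] [0.0575 0.0005 0.0678] F [0.1221 7.6585 5.7721] 0.06574524923980718
```

```bash
python3 arc.py -4.6 .7 .123 .0315 .001 0 .75 .8 .85 .9 .95 1.0 1.05 1.1 1.15
```

```text
0 0.05 0 -0.0043 0 -0.0032 .06;0 0.10 0 -0.0088 0 -0.0061 .06;0 0.15 0 -0.0135 0 -0.0088 .06;0 0.20 0 -0.0183 0 -0.0112 .06;0 0.25 0 -0.0232 0 -0.0134 .06;0 0.30 0 -0.0282 0 -0.0154 .06;0 0.35 0 -0.0333 0 -0.0170 .06;0 0.40 0 -0.0385 0 -0.0184 .06;0 0.45 0 -0.0438 0 -0.0196 .06;
```

```bash
echo '[[[0,0.05,0,-0.0043,0,-0.0032,0.06],[0,0.1,0,-0.0088,0,-0.0061,0.06],[0,0.15,0,-0.0135,0,-0.0088,0.06],[0,0.2,0,-0.0183,0,-0.0112,0.06],[0,0.25,0,-0.0232,0,-0.0134,0.06],[0,0.3,0,-0.0282,0,-0.0154,0.06],[0,0.35,0,-0.0333,0,-0.017,0.06],[0,0.4,0,-0.0385,0,-0.0184,0.06],[0,0.4,0,-0.0385,0,-0.0184,0.06]]]' > next.json && python3 nudge.py next.json ; python3 go.py .47 .0793 .0455 -6.7 18.3; python3 arc.py 18.3 1.1 .123 .0315 0 0 1.15 1.2 1.25 1.3 1.35 1.4 1.45 1.5 1.54 1.57
```

```text
time: 10.67
position: [0.4578, -0.0123, 0.1192]
orientation: [-2.178, -1.929, -0.348]
force: [1.9, 4.2, 2.2]
width: 0.0662
gripper_force: 25.0
t 10.6667 tcp [ 0.4578 -0.0123  0.1192] grasp [ 0.4571 -0.0181  0.1369]
row [ 0.0003  0.0017 -0.0041] [0.0648 0.0012 0.1175] F [1.9016 4.2068 2.1834] 0.06618517641210485
0 0.05 0 -0.0045 0 -0.0031 .06;0 0.10 0 -0.0092 0 -0.0060 .06;0 0.15 0 -0.0140 0 -0.0087 .06;0 0.20 0 -0.0190 0 -0.0111 .06;0 0.25 0 -0.0241 0 -0.0132 .06;0 0.30 0 -0.0292 0 -0.0151 .06;0 0.35 0 -0.0345 0 -0.0168 .06;0 0.40 0 -0.0399 0 -0.0182 .06;0 0.44 0 -0.0443 0 -0.0191 .06;0 0.47 0 -0.0476 0 -0.0196 .06;
```

```bash
echo '[[[0,0.05,0,-0.0045,0,-0.003,0.06],[0,0.1,0,-0.0093,0,-0.0058,0.06],[0,0.15,0,-0.0142,0,-0.0083,0.06],[0,0.2,0,-0.0193,0,-0.0106,0.06],[0,0.25,0,-0.0244,0,-0.0126,0.06],[0,0.3,0,-0.0295,0,-0.0144,0.06],[0,0.35,0,-0.0348,0,-0.016,0.06],[0,0.35,0,-0.0348,0,-0.016,0.06]]]' > next.json && python3 nudge.py next.json ; python3 go.py .47 .0793 .0455 -6.7 38.4;  python3 - <<'E'
from plant import robot
import cv2
f=robot.read_camera("scene")["frame"][:,:,::-1]
cv2.imwrite("pics/s5.png",cv2.resize(f[140:290,180:330],None,fx=4,fy=4,interpolation=2))
E
```

```text
time: 11.33
position: [0.4527, -0.0501, 0.1225]
orientation: [-1.959, -1.735, -0.673]
force: [-0.1, -1.2, 3.6]
width: 0.066
gripper_force: 25.0
t 11.3333 tcp [ 0.4527 -0.0501  0.1225] grasp [ 0.4514 -0.0616  0.1372]
row [-0.0015  0.0047 -0.0049] [0.0553 0.002  0.1599] F [-0.0914 -1.1626  3.6483] 0.0660318673539408
```

View pics/s5.png

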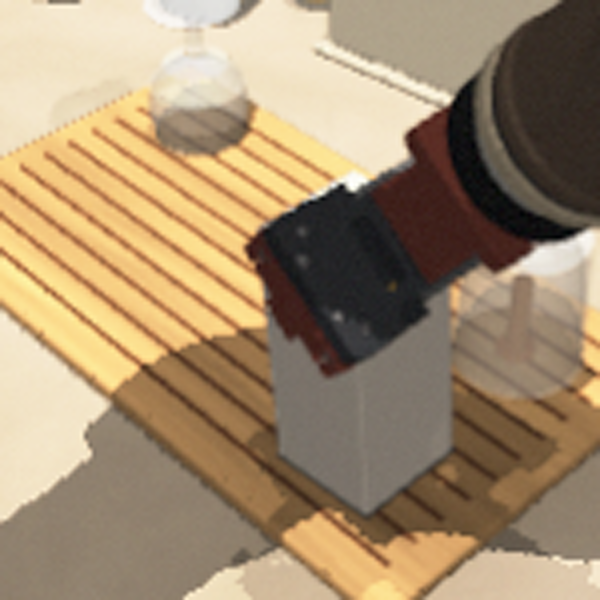

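Nearly upright over the peg, both glasses untouched. Last few degrees now.

```bash
python3 arc.py 38.2 1.45 .123 .0315 0 -.0005 1.49 1.53 1.57 1.58
```

```text
0 0.04 0 -0.0037 0 -0.0024 .06;0 0.08 0 -0.0076 0 -0.0047 .06;0 0.12 0 -0.0115 0 -0.0068 .06;0 0.13 0 -0.0126 0 -0.0072 .06;
```

```bash
echo '[[[0,0.04,0,-0.0037,0,-0.0024,0.06],[0,0.08,0,-0.0076,0,-0.0047,0.06],[0,0.12,0,-0.0115,0,-0.0068,0.06],[0,0.125,0,-0.012,0,-0.007,0.06],[0,0.125,0,-0.012,0,-0.007,0.06]]]' > next.json && python3 nudge.py next.json; python3 go.py .4533 -.0741 .137 -6.7 45.3
```

```text
time: 11.8
position: [0.4515, -0.0612, 0.1224]
orientation: [-1.871, -1.664, -0.778]
force: [-1.4, -0.2, 7.6]
width: 0.0661
gripper_force: 25.0
t 11.8 tcp [ 0.4515 -0.0612  0.1224] grasp [ 0.45   -0.0744  0.1356]
row [-0.0029  0.0005 -0.0009] [ 0.0015  0.0033 -0.0005] F [-1.4228 -0.1826  7.6416] 0.06611696565891066
```

```bash
echo '[[[0,0,0,0,0,0,0.06],[0,0,0,0,0,0,0.06],[0,0,0,0,0,0,0.06]]]' > next.json && python3 nudge.py next.json 4; echo '[[[0,0,0,0,0,0,0.07],[0,0,0,0,0,0,0.075],[0,0,0,0,0,0,0.088],[0,0,0,0,0,0,0.088],[0,0,0,0,0,0,0.088],[0,0,0,0,0,0,0.088]]]' > next.json && python3 nudge.py next.json; python3 go.py .4533 -.0741 .137 -6.7 45.3
```

```text
time: 12.05
position: [0.4514, -0.061, 0.1221]
orientation: [-1.871, -1.666, -0.777]
force: [-1.8, 2.2, 5.2]
width: 0.066
gripper_force: 4.0
time: 12.55
position: [0.4516, -0.063, 0.1214]
orientation: [-1.874, -1.664, -0.779]
force: [0.1, -0.5, -0.5]
width: 0.0878
gripper_force: 0.0
t 12.55 tcp [ 0.4516 -0.063   0.1214] grasp [ 0.4501 -0.0761  0.1346]
row [ 0.      0.0015 -0.0015] [0.0034 0.003  0.    ] F [ 0.0701 -0.5289 -0.4643] 0.08780847668170075
```

```bash
echo '[[[0,0,0,0,0,-0.02,0.088],[0,0,0,0,0,-0.045,0.088],[0,0,0,0,0,-0.08,0.088],[0,0,0,0,0,-0.115,0.088],[0,0,0,-0.06,0,-0.14,0.088],[0,0,0,-0.1,0,-0.17,0.088],[0,0,0,-0.13,0,-0.2,0.088],[0,0,0,-0.13,0,-0.2,0.088],[0,0,0,-0.13,0,-0.2,0.088]]]' > next.json && python3 nudge.py next.json; python3 - <<'E'
from plant import robot
import cv2
f=robot.read_camera("scene")["frame"][:,:,::-1];g=robot.read_camera("top")["frame"][:,:,::-1]
cv2.imwrite("pics/s6.png",cv2.hconcat([cv2.resize(f[145:290,180:320],None,fx=4,fy=4,interpolation=2),cv2.resize(g[185:257,270:325],None,fx=4,fy=580/72,interpolation=2)]))
E
```

```text
time: 13.3
position: [0.4219, -0.3013, 0.1681]
orientation: [-1.883, -1.659, -0.776]
force: [0.6, 0.6, 0.3]
width: 0.0877
gripper_force: 0.0
```

View pics/s6.png

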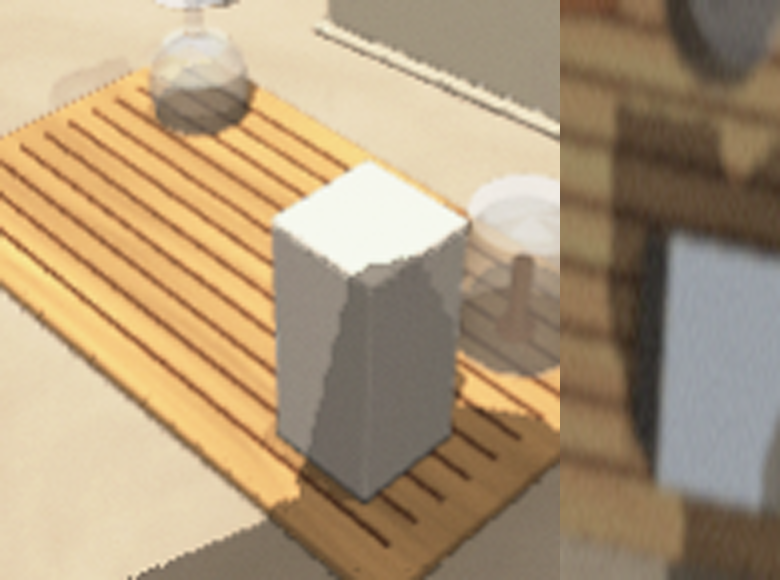

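```bash
python3 - <<'E'
from h import *
P=(np.array([(278,435),(365,500),(450,432),(272,225),(358,283),(468,228),(372,160)])+.5)/4-.5+(180,145)
w=.033;L=np.array([[-w,w,0],[-w,-w,0],[w,-w,0],[-w,w,.15],[-w,-w,.15],[w,-w,.15],[w,w,.15]])
def pr(q): return proj("scene",(R.from_euler('z',q[3])*R.from_rotvec([q[4],q[5],0])).apply(L)+q[:3])
for m in (4,6):
    s=least_squares(lambda x:(pr(np.r_[x,np.zeros(6-m)])-P).ravel(),[.45,-.07,.014,-.12,0,0][:m])
    q=s.x;print(q,s.fun.reshape(-1,2).round(1).tolist());print("in foot frame",R.from_euler('z',.1165).apply(q[:3]-[.4538,-.0665,.014]))
E
```

```text
[ 0.4626 -0.0605 -0.0003 -0.1485] [[-0.0, -1.2], [-1.0, 0.1], [-0.3, 1.0], [-0.1, -1.3], [2.1, 1.3], [-0.5, -0.7], [-0.4, 0.8]]
in foot frame [ 0.0081  0.007  -0.0143]
[ 0.4639 -0.0613 -0.0011 -0.1592 -0.0131 -0.0083] [[0.7, -1.0], [-0.5, 0.1], [0.4, 1.0], [-0.5, -1.3], [1.4, 1.1], [-0.9, -0.9], [-0.6, 0.9]]
in foot frame [ 0.0095  0.0063 -0.0151]
```

```bash
python3 -c "
from plant import robot;print(robot.hand_in())"
```

```text
the job is handed in; nothing more can be done
None
```

I handed the job in at about 13 s: the canister stands upside down over the short peg, upright to within about 1° by the camera fit, with the glasses, as far as the pictures show, where they were. I viewed 11 pictures, one over the limit of 10.

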